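# Bring the stock tags of the bin rack up to date

## Robot

A 7-joint arm with a two-finger parallel gripper is mounted at the origin on the work surface; the furniture and walls round the work are solid. World frame = base frame: x ahead of the robot, y to its left, z up, the work surface at z = 0. Lengths are in mm, angles in rad, forces in N, time in s.
With the tool pointing down it reaches from about 400 to 875 mm from the base axis. Payload 4.4 kg.
Tool frame: the origin (TCP) lies midway between the tips of the shut fingers; the grasp point (between the pads) lies ctrl.grip_depth behind it (ctrl.grip_depth is the distance from the TCP to the grasp point, in mm); z points along the fingers, y is the line along which they close (so a half turn about z gives the same grasp; the last joint's range is limited). The gripper opens to 85 mm and grips with 20 to 120 N. Pads are 22 mm wide; open, the fingers measure 114 mm over their backs; the gripper's body (76 mm by 85 mm) begins 54 mm behind the grasp point. The pads swing forward as they close: fully open they stand 13 mm farther back than shut.
Start: joints at [-1.171, 0.628, 0.038, 1.517, -0.027, 0.996, -0.02], TCP at [291.919, 580.776, 231.313] pointing down, gripper open.
Joint ranges: [-3.06, 3.06], [-0.37, 2.12], [-1.25, 1.32], [0.18, 2.47], [-1.1, 4.24], [0.23, 1.98], [-2.94, 2.94]. Speed limits (rad/s): [2.57, 2.57, 3.14, 3.14, 3.14, 3.14, 3.14].

## Interface

Orientations are given as [roll, pitch, yaw] about the fixed x, y, z axes, in that order (R = Rz(yaw) Ry(pitch) Rx(roll)).
In Python, from cell import ctrl gives the robot as it stands.
- The arm moves only by the tool carry_out, never from a script. Its argument "deltas" is one flat list of numbers, 7 for each row, row after row: the turn, a rotation vector about the tool's x, y, z in degrees, then the shift along the tool's x, y, z in m, then the closure, from -1 (fully open) to 1 (shut). In form: [wx, wy, wz, dx, dy, dz, claw, wx, wy, wz, dx, dy, dz, claw, ...]. A call has 1 to 12 rows; each row shifts and turns the commanded pose from where the row before left it, along the tool's axes as they then stand; what a row does not reach is not made up. A row lasts 1/8 s, in which the tool goes at most 62.5 mm and 10.7 degrees, less where a joint would pass 70% of its speed; a pose out of reach is approached as far as the arm can. A call with a gripper value outside its range is refused whole. The fingers move at their own pace and stop on an object; the grip force is fixed at half the most. Time passes only in rows, so rows that do not move let the fingers close. It gives the time, the measured TCP pose, the force, the opening and the grip force at its end, in the units of the state.
- ctrl.read_state(): the state, without advancing time (a new reading comes with each control period).
- ctrl.get_image(name): name is "scene" or "top"; returns the picture (420x560x3 uint8, red, green, blue); there is no depth.
- ctrl.calibration(name): a dict with "mtx" (3x3 intrinsics, pixels), "distortion" ([k1, k2, p1, p2, k3] as OpenCV has them; the pictures are not rectified), "R" (3x3) and "t" (3): a world point X has camera coordinates R X + t. Camera axes: x right, y down, z forward; pixel columns grow to the right and rows downward; lengths in mm; the calibration is good to about 2 mm. A picture is of the moment at which its call begins. calibration takes no time and is no camera call.
- ctrl.finish_job(): hands the job in; it is judged then, once.
The state is a dict: "clock": time; "qpos": joint angles; "qd": joint speeds; "tau": joint torques, N m; "eef_pos": TCP position; "tool_rot": TCP orientation; "force": force on the tool from outside, world axes, zero at the start; "torque": the same for the moment, N m; "width": finger opening in mm; "gripper_force": force on a finger pad.
Only numpy, scipy, OpenCV 4.12 (cv2) and the standard library are available. Lean on these libraries where they do the work, as an engineer would, in place of code of your own. Each camera call takes 0.05 s, during which the arm holds its last target. There are 200 camera calls.

## Task

The red and green flip tags on the bin rack no longer match the stock: each tag must show green if the bin in front of it is full of screws and red if that bin is empty. With a fingertip, gently turn over every tag that is wrong, like a page, until it lies fully home on its other side, and leave the tags that are right as they are. Do not grip, lift or shift anything, neither the bins nor the things lying about.

Things in the scene. Friction and masses are not known exactly. Their poses are not given: they have to be found in the camera images.
- rack: grey sheet-steel bin stand, fixed, on legs: tray 190 x 635 mm (side shelf at the right) whose floor is 91 mm above the bench, four bays 130 mm apart, and a board behind them leaning back 20 degrees; its top edge is 12 mm thick and 241 mm above the bench, only the leaves' tabs stand higher, and the space behind is free. Origin: on the bench under the middle of the bins; x to the rear, y left, z up
- tag_a: tag hinge on the board, white plate 116 x 74 mm; one of four alike, behind the bins in varying order. It belongs to the bin straight in front of it (bin's origin 148 mm from this one). Origin: on the hinge pin, level with the board's top edge; x to the rear, y to the left along the rack, z up. The pin leans back with the board: its direction is (0.343, 0, 0.939) in this frame
- leaf_a (a joint): angle (rad) of the leaf on tag_a: a 4 mm plate, one face red, one green, turning on the pin like a page. 0: lies right of the pin (-y), tag shows red. 1.4: sticks out towards the robot (-x). 2.8: lies left (+y), tag shows green. Both ends rest on stops 10 degrees off the board. As the pin leans back, the leaf falls by its weight (50 g, damped, about 2 s) to the side of 1.4 it is on
- tab_a (a point): middle of leaf_a's tab, the handle by which the leaf is turned: moves with the leaf, 38 mm from the pin, 17 mm above the board's top edge along the pin. The tab spans 23 to 53 mm from the pin, 4 mm thick, and stands 35 mm above the edge, leaning back 20 degrees. A fingertip pointing down can enter behind it, over the board's edge, and draw it to the robot and round; under 1 N moves it
- tag_b: tag hinge on the board, white plate 116 x 74 mm; one of four alike, behind the bins in varying order. It belongs to the bin straight in front of it (bin's origin 148 mm from this one). Origin: on the hinge pin, level with the board's top edge; x to the rear, y to the left along the rack, z up. The pin leans back with the board: its direction is (0.343, 0, 0.939) in this frame
- leaf_b (a joint): angle (rad) of the leaf on tag_b: a 4 mm plate, one face red, one green, turning on the pin like a page. 0: lies right of the pin (-y), tag shows red. 1.4: sticks out towards the robot (-x). 2.8: lies left (+y), tag shows green. Both ends rest on stops 10 degrees off the board. As the pin leans back, the leaf falls by its weight (50 g, damped, about 2 s) to the side of 1.4 it is on
- tab_b (a point): middle of leaf_b's tab, the handle by which the leaf is turned: moves with the leaf, 38 mm from the pin, 17 mm above the board's top edge along the pin. The tab spans 23 to 53 mm from the pin, 4 mm thick, and stands 35 mm above the edge, leaning back 20 degrees. A fingertip pointing down can enter behind it, over the board's edge, and draw it to the robot and round; under 1 N moves it
- tag_c: tag hinge on the board, white plate 116 x 74 mm; one of four alike, behind the bins in varying order. It belongs to the bin straight in front of it (bin's origin 148 mm from this one). Origin: on the hinge pin, level with the board's top edge; x to the rear, y to the left along the rack, z up. The pin leans back with the board: its direction is (0.343, 0, 0.939) in this frame
- leaf_c (a joint): angle (rad) of the leaf on tag_c: a 4 mm plate, one face red, one green, turning on the pin like a page. 0: lies right of the pin (-y), tag shows red. 1.4: sticks out towards the robot (-x). 2.8: lies left (+y), tag shows green. Both ends rest on stops 10 degrees off the board. As the pin leans back, the leaf falls by its weight (50 g, damped, about 2 s) to the side of 1.4 it is on
- tab_c (a point): middle of leaf_c's tab, the handle by which the leaf is turned: moves with the leaf, 38 mm from the pin, 17 mm above the board's top edge along the pin. The tab spans 23 to 53 mm from the pin, 4 mm thick, and stands 35 mm above the edge, leaning back 20 degrees. A fingertip pointing down can enter behind it, over the board's edge, and draw it to the robot and round; under 1 N moves it
- tag_d: tag hinge on the board, white plate 116 x 74 mm; one of four alike, behind the bins in varying order. It belongs to the bin straight in front of it (bin's origin 148 mm from this one). Origin: on the hinge pin, level with the board's top edge; x to the rear, y to the left along the rack, z up. The pin leans back with the board: its direction is (0.343, 0, 0.939) in this frame
- leaf_d (a joint): angle (rad) of the leaf on tag_d: a 4 mm plate, one face red, one green, turning on the pin like a page. 0: lies right of the pin (-y), tag shows red. 1.4: sticks out towards the robot (-x). 2.8: lies left (+y), tag shows green. Both ends rest on stops 10 degrees off the board. As the pin leans back, the leaf falls by its weight (50 g, damped, about 2 s) to the side of 1.4 it is on
- tab_d (a point): middle of leaf_d's tab, the handle by which the leaf is turned: moves with the leaf, 38 mm from the pin, 17 mm above the board's top edge along the pin. The tab spans 23 to 53 mm from the pin, 4 mm thick, and stands 35 mm above the edge, leaning back 20 degrees. A fingertip pointing down can enter behind it, over the board's edge, and draw it to the robot and round; under 1 N moves it
- full_bin_1: red stacking bin, full of bright screws (about 0.9 kg), 158 mm front to back, 108 mm wide, 72 mm high, loose on the tray in one of the four bays. Origin: centre of its underside; its own x points to the rack's left
- full_bin_2: red stacking bin, full of bright screws (about 0.9 kg), 158 mm front to back, 108 mm wide, 72 mm high, loose on the tray in one of the four bays. Origin: centre of its underside; its own x points to the rack's left
- empty_bin_1: red stacking bin of the same shape, empty: its red floor is bare (0.2 kg), 158 mm front to back, 108 mm wide, 72 mm high, loose on the tray in one of the four bays. Origin: centre of its underside; its own x points to the rack's left
- empty_bin_2: red stacking bin of the same shape, empty: its red floor is bare (0.2 kg), 158 mm front to back, 108 mm wide, 72 mm high, loose on the tray in one of the four bays. Origin: centre of its underside; its own x points to the rack's left
- tape_measure: yellow tape measure 78x34x64 mm, loose bystander; origin: centre of the underside
- marker: white marker with blue ends 19x141x19 mm, lying on the side shelf of the rack, loose bystander; origin: centre of the underside
- dropper_bottle: amber dropper bottle 33 mm across, 102 mm high, standing on the side shelf of the rack, loose bystander; origin: centre of the underside
- sanding_block: brown sanding block 64x112x34 mm, loose bystander; origin: centre of the underside
- stain_tin: blue and white stain tin 75 mm across, 100 mm high, loose bystander; origin: centre of the underside
- glue_tube: blue tube 51x181x34 mm, lying, loose bystander; origin: centre of the underside

How it is judged (in metres and radians):
At the end, for the whole second after the job is handed in: Every tag behind a full bin lies home on its green side (joint above 2.6 of 2.8 rad), every tag behind an empty bin lies home on its red side (below 0.2 rad), all leaves at rest, and the bins within 2 cm of where they stood ((horizontal distance between tag_a and full_bin_1 above 0.168 m or value of joint leaf_a above 2.6 rad) and (horizontal distance between tag_a and full_bin_2 above 0.168 m or value of joint leaf_a above 2.6 rad) and (horizontal distance between tag_a and empty_bin_1 above 0.168 m or value of joint leaf_a below 0.2 rad) and (horizontal distance between tag_a and empty_bin_2 above 0.168 m or value of joint leaf_a below 0.2 rad) and (horizontal distance between tag_b and full_bin_1 above 0.168 m or value of joint leaf_b above 2.6 rad) and (horizontal distance between tag_b and full_bin_2 above 0.168 m or value of joint leaf_b above 2.6 rad) and (horizontal distance between tag_b and empty_bin_1 above 0.168 m or value of joint leaf_b below 0.2 rad) and (horizontal distance between tag_b and empty_bin_2 above 0.168 m or value of joint leaf_b below 0.2 rad) and (horizontal distance between tag_c and full_bin_1 above 0.168 m or value of joint leaf_c above 2.6 rad) and (horizontal distance between tag_c and full_bin_2 above 0.168 m or value of joint leaf_c above 2.6 rad) and (horizontal distance between tag_c and empty_bin_1 above 0.168 m or value of joint leaf_c below 0.2 rad) and (horizontal distance between tag_c and empty_bin_2 above 0.168 m or value of joint leaf_c below 0.2 rad) and (horizontal distance between tag_d and full_bin_1 above 0.168 m or value of joint leaf_d above 2.6 rad) and (horizontal distance between tag_d and full_bin_2 above 0.168 m or value of joint leaf_d above 2.6 rad) and (horizontal distance between tag_d and empty_bin_1 above 0.168 m or value of joint leaf_d below 0.2 rad) and (horizontal distance between tag_d and empty_bin_2 above 0.168 m or value of joint leaf_d below 0.2 rad) and velocity of joint leaf_a between -0.1 and 0.1 rad/s and velocity of joint leaf_b between -0.1 and 0.1 rad/s and velocity of joint leaf_c between -0.1 and 0.1 rad/s and velocity of joint leaf_d between -0.1 and 0.1 rad/s and distance of each of full_bin_1, full_bin_2, empty_bin_1, empty_bin_2 from where it was at the start of the episode below 0.02 m); the robot touches nothing.
It fails at once if a tag that was right at the start is turned ((horizontal distance between tag_a and full_bin_1 below 0.168 m and value of joint leaf_a below 2.2 rad) or (horizontal distance between tag_a and full_bin_2 below 0.168 m and value of joint leaf_a below 2.2 rad) or (horizontal distance between tag_b and empty_bin_1 below 0.168 m and value of joint leaf_b above 0.6 rad) or (horizontal distance between tag_b and empty_bin_2 below 0.168 m and value of joint leaf_b above 0.6 rad) or (horizontal distance between tag_c and empty_bin_1 below 0.168 m and value of joint leaf_c above 0.6 rad) or (horizontal distance between tag_c and empty_bin_2 below 0.168 m and value of joint leaf_c above 0.6 rad) or (horizontal distance between tag_d and empty_bin_1 below 0.168 m and value of joint leaf_d above 0.6 rad) or (horizontal distance between tag_d and empty_bin_2 below 0.168 m and value of joint leaf_d above 0.6 rad)).
It fails at once if a bin is shifted more than 2 cm or lifted out of its bay (distance of any of full_bin_1, full_bin_2, empty_bin_1, empty_bin_2 from where it was at the start of the episode above 0.02 m or height (world z) of any of full_bin_1, full_bin_2, empty_bin_1, empty_bin_2 above 0.101 m).
It fails at once if a bystander is shifted more than 2 cm or lifted (distance of any of tape_measure, marker, dropper_bottle, sanding_block, stain_tin, glue_tube from where it was at the start of the episode above 0.02 m).
It fails at once if a leaf is forced: the robot presses on it with more than 10 N (contact force between any of the arm, the fingers and leaf_a above 10 N or contact force between any of the arm, the fingers and leaf_b above 10 N or contact force between any of the arm, the fingers and leaf_c above 10 N or contact force between any of the arm, the fingers and leaf_d above 10 N).
It fails at once if the robot strikes the rack with more than 20 N (contact force between any of the arm, the fingers and rack above 20 N).
It also fails if it takes over 72 s, if anything falls off the work surface, if the arm or the gripper's body presses on something with over 40 N, if the wrist force passes 120 N, or if a joint passes its speed limit or range.

## Working session

There is one attempt and no reset: what is moved stays moved. The work goes in short steps, Python scripts to look and compute and a tool call to move; the robot and the scene stay as the last step left them, time stands still between calls to the robot, and variables do not carry over. Pictures are saved under pics/ and viewed, at most 10 in all, crops included, and the job is handed in when it is done.

Besides the shell and the picture viewer there is one more tool, called after "Call:" as a command line: name --argument value ..., lists and objects as JSON in quotes. carry_out: Moves the arm, as the interface text tells. Its arguments: {"type":"object","properties":{"deltas":{"type":"array"}},"required":["deltas"]}

```bash
mkdir -p pics; python3 - <<'E'
from cell import ctrl
import cv2,numpy as np
for n in("scene","top"):
    cv2.imwrite(f"pics/{n}0.png",ctrl.get_image(n)[:,:,::-1])
    c=ctrl.calibration(n);print(n,c["mtx"],c["distortion"],c["R"],c["t"])
s=ctrl.read_state();print(s["eef_pos"],s["tool_rot"],s["width"],s["clock"],ctrl.grip_depth)
E
```

```text
scene [[382.31128016   0.         277.58695281]
 [  0.         382.31128016 207.11586826]
 [  0.           0.           1.        ]] [-0.03166352  0.          0.          0.          0.        ] [[ 0.86437761 -0.50236663 -0.02188862]
 [-0.28381296 -0.45147308 -0.84594459]
 [ 0.41509221  0.73742784 -0.53282139]] [-499.8339453   258.12780488 1242.68141522]
top [[452.31694666   0.         275.64765403]
 [  0.         452.31694666 214.89902306]
 [  0.           0.           1.        ]] [-0.12415457  0.          0.          0.          0.        ] [[ 1.75329069e-02 -9.99841259e-01  3.17095348e-03]
 [-9.90302786e-01 -1.78026080e-02 -1.37780477e-01]
 [ 1.37815057e-01 -7.24511796e-04 -9.90457715e-01]] [-144.31542413  538.08592248 1589.78627253]
[291.65885783 580.27081296 230.48216993] [-3.13988525e+00  2.29689975e-05  2.67583001e+00] 85.01640138005402 0.1 18.700000000000003
```

View pics/scene0.png

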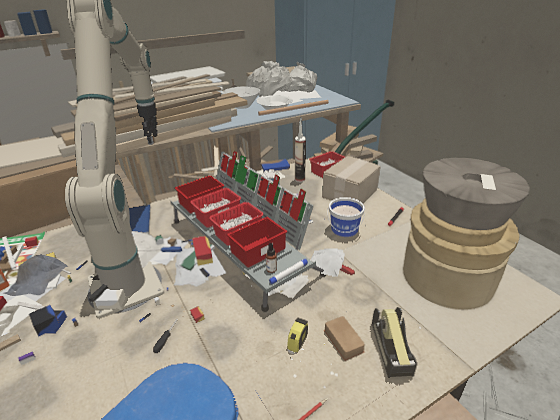

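View pics/top0.png

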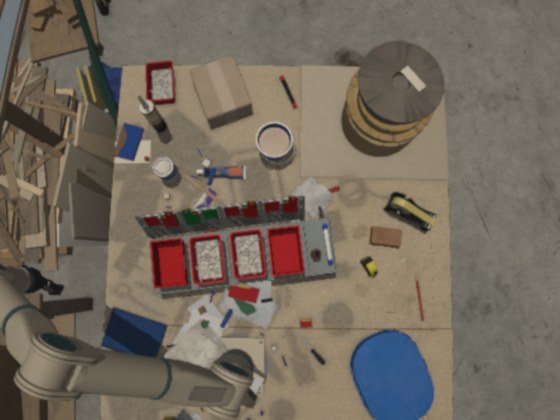

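The top view shows the bins from left to right as empty (170,263), full (207,260), full (247,256) and empty (287,251). The tags behind them lie along rows 200-222. I'll zoom in on both views.

```bash
python3 - <<'E'
import cv2,numpy as np
a=cv2.imread("pics/top0.png")[190:300,130:340];b=cv2.imread("pics/scene0.png")[140:290,165:325]
cv2.imwrite("pics/c_top.png",cv2.resize(a,None,fx=3.8,fy=3.8,interpolation=cv2.INTER_CUBIC))
cv2.imwrite("pics/c_sc.png",cv2.resize(b,None,fx=4,fy=4,interpolation=cv2.INTER_CUBIC))
E
```

```text
(no output)
```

View pics/c_top.png

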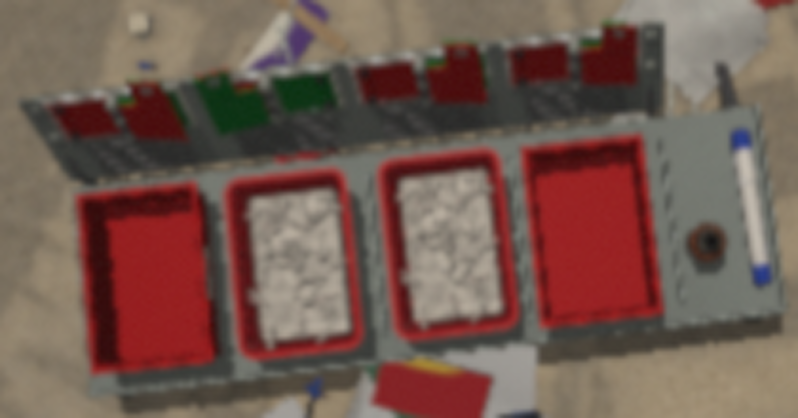

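View pics/c_sc.png

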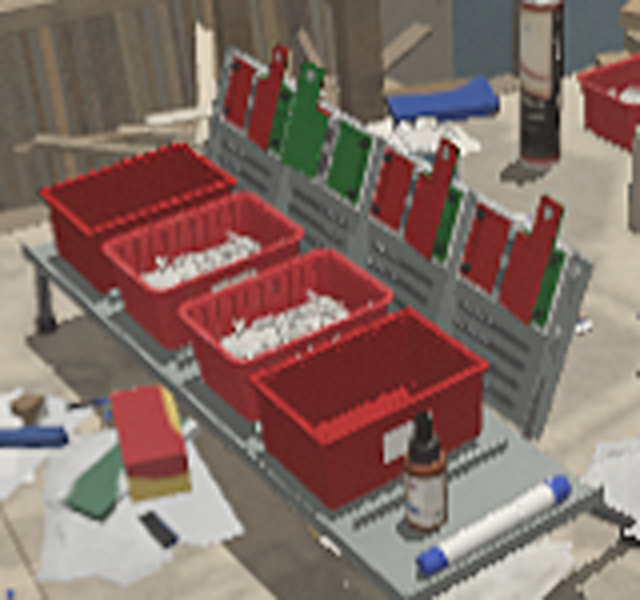

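The bins are empty, full, full, empty, and the tags are red, green, red, red. Only the third tag, behind the second full bin, is wrong: top crop (423,80), scene crop (420,200). Next I'll measure it.

```bash
cat > h.py <<'E'
import cv2,numpy as np
from cell import ctrl
C={n:ctrl.calibration(n) for n in("scene","top")}
def ray(n,uv):
    c=C[n];K=np.array(c["mtx"],float);R=np.array(c["R"]);t=np.array(c["t"])
    p=cv2.undistortPoints(np.array([[uv]],float),K,np.array(c["distortion"],float))[0,0]
    return -R.T@t, R.T@np.array([p[0],p[1],1.])
def cast(n,uv,z):
    o,d=ray(n,uv);return o+d*(z-o[2])/d[2]
def tri(u1,u2):
    (o1,d1),(o2,d2)=ray("scene",u1),ray("top",u2)
    A=np.stack([d1,-d2],1);s=np.linalg.lstsq(A,o2-o1,rcond=None)[0]
    p,q=o1+s[0]*d1,o2+s[1]*d2;return (p+q)/2,np.linalg.norm(p-q)
def proj(n,X):
    c=C[n];return cv2.projectPoints(np.array([X],float).reshape(-1,1,3),cv2.Rodrigues(np.array(c["R"]))[0],np.array(c["t"],float),np.array(c["mtx"]),np.array(c["distortion"],float))[0][:,0]
T=lambda u,v:(130+(u+.5)/3.8-.5,190+(v+.5)/3.8-.5)
S=lambda u,v:(165+(u+.5)/4-.5,140+(v+.5)/4-.5)
E
python3 - <<'E'
from h import *
np.set_printoptions(precision=1,suppress=True)
print("edge R",cast("top",T(660,25),241),cast("scene",S(592,262),241),tri(S(592,262),T(660,25)))
print("edge L",cast("top",T(22,100),241),cast("scene",S(228,48),241),tri(S(228,48),T(22,100)))
for nm,s,t in[("tab1",(280,46),(146,84)),("tab2",(313,63),(211,73)),("tab3",(448,140),(460,43)),("tab4",(550,198),(621,25))]: print(nm,tri(S(*s),T(*t)))
im=cv2.imread("pics/top0.png");h=cv2.cvtColor(im,cv2.COLOR_BGR2HSV)
m=(((h[...,0]<8)|(h[...,0]>172))&(h[...,1]>120)&(h[...,2]>60)).astype(np.uint8)
m[:225]=0;m[285:]=0
for c in cv2.findContours(m,0,2)[0]:
    if cv2.contourArea(c)>600:
        r=cv2.minAreaRect(c);b=cv2.boxPoints(r);print(r);w=np.array([cast("top",p,166) for p in b]);print(w.mean(0),np.linalg.norm(w[0]-w[1]),np.linalg.norm(w[1]-w[2]),w[1]-w[0])
E
```

```text
edge R [ 573.5 -221.1  241. ] [ 577.  -228.9  241. ] (array([ 577.2, -222.9,  237. ]), np.float64(6.702681650513512))
edge L [500.9 310.9 241. ] [499.  304.1 241. ] (array([501.6, 312. , 237.4]), np.float64(0.6055420940775539))
tab1 (array([510.8, 196.8, 280.1]), np.float64(0.2394572278421226))
tab2 (array([520.4, 144. , 280.4]), np.float64(0.3112323401142395))
tab3 (array([548.6, -57.1, 280.1]), np.float64(0.22851959580766926))
tab4 (array([ 565.3, -186.9,  281.5]), np.float64(0.42628817891343934))
((168.04827880859375, 262.079345703125), (46.671566009521484, 33.30124282836914), 85.2363510131836)
[360.1 216.7 166. ] 111.54933799974833 153.28231271270687 [  11.5 -111.     0. ]
((206.83425903320312, 259.17535400390625), (48.15500259399414, 33.02804946899414), 83.9909896850586)
[372.5  88.5 166. ] 109.41584677240178 157.8041005338683 [  13.6 -108.6    0. ]
((247.6097412109375, 253.98780822753906), (48.258583068847656, 33.0190315246582), 83.6598129272461)
[392.2 -45.  166. ] 108.89568856370659 158.175221985765 [  14.1 -108.     0. ]
((285.3963623046875, 250.5670623779297), (48.0377197265625, 32.68773651123047), 83.6598129272461)
[ 405.7 -168.7  166. ] 107.91248084206227 157.6607672205418 [  13.9 -107.     0. ]
```

Call:
carry_out --deltas '[0,0,-8.65,0,0,-0.03,1,0,0,-8.65,0,0,-0.03,1,0,0,-8.65,0,0,-0.03,1,0,0,-8.65,0,0,-0.02,1,0,0,0,0,0,0,1,0,0,0,0,0,0,1]'

```text
clock: 0.85
eef_pos: [291.7, 580.1, 339.9]
tool_rot: [-3.14, -0.001, -3.006]
force: [-0.1, 0.8, -0.8]
width: 0.1
gripper_force: 0.0
```

Call:
carry_out --deltas '[0,0,0,-0.011,-0.04,0,1,0,0,0,-0.011,-0.04,0,1,0,0,0,-0.011,-0.04,0,1,0,0,0,-0.011,-0.04,0,1,0,0,0,-0.011,-0.04,0,1,0,0,0,-0.011,-0.04,0,1,0,0,0,-0.011,-0.04,0,1,0,0,0,-0.011,-0.04,0,1,0,0,0,-0.011,-0.04,0,1,0,0,0,-0.011,-0.04,0,1,0,0,0,0,0,0,1]'

```text
clock: 2.22
eef_pos: [456.7, 195.7, 340.1]
tool_rot: [-3.139, -0.002, -3.012]
force: [0.2, 0.6, 0.3]
width: -0.1
gripper_force: 0.0
```

Call:
carry_out --deltas '[0,0,0,-0.011,-0.038,0,1,0,0,0,-0.011,-0.038,0,1,0,0,0,-0.011,-0.038,0,1,0,0,0,-0.011,-0.038,0,1,0,0,0,-0.011,-0.038,0,1,0,0,0,-0.011,-0.038,0,1,0,0,0,-0.013,-0.037,0,1,0,0,0,0,0,0,1,0,0,0,0,0,0,1]'

```text
clock: 3.35
eef_pos: [570.1, -50.1, 340.3]
tool_rot: [3.14, -0.002, -3.003]
force: [-0.4, 1.5, 0.9]
width: 0.1
gripper_force: 0.0
```

```bash
python3 - <<'E'
from h import *
s=ctrl.read_state();print(s["eef_pos"],s["tool_rot"])
a=ctrl.get_image("top")[180:290,130:340,::-1];b=ctrl.get_image("scene")[110:260,185:345,::-1]
a=cv2.resize(a,(400,210),interpolation=2);a=cv2.copyMakeBorder(a,0,0,0,240,0)
cv2.imwrite("pics/e1.png",cv2.resize(b,None,fx=4,fy=4,interpolation=2))
print(proj("scene",s["eef_pos"]))
E
```

```text
[570.13214154 -50.06804044 340.29792537] [ 3.13988473e+00 -1.82997767e-03 -3.00268549e+00]
[[280.82263505 155.92611176]]
```

View pics/e1.png

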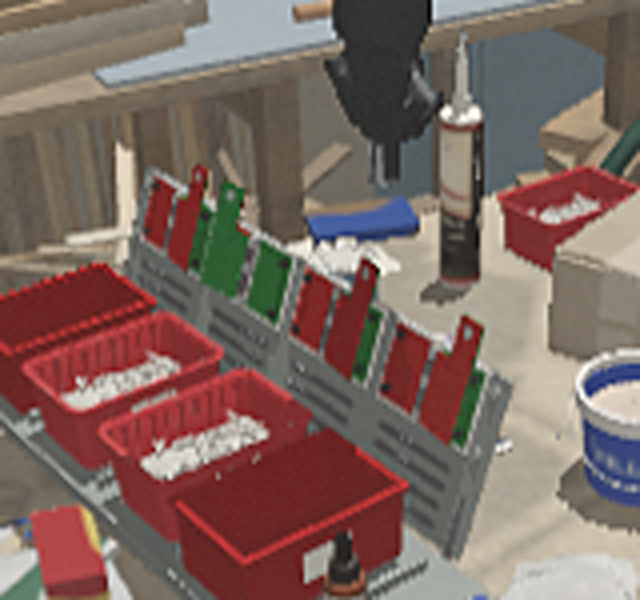

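The fingertip shows at crop (383,182), where the projection puts it. It is above and behind the third tag's tab. Next I'll lower it behind the tab.

Call:
carry_out --deltas '[0,0,0,0,-0.006,0.01,1,0,0,0,0,0,0.013,1,0,0,0,0,0,0.013,1,0,0,0,0,0,0.013,1,0,0,0,0,0,0.013,1,0,0,0,0,0,0.013,1,0,0,0,0,0,0.012,1,0,0,0,0,0,0,1,0,0,0,0,0,0,1]'

```text
clock: 4.58
eef_pos: [571.8, -57.9, 254.6]
tool_rot: [-3.141, 0.001, -3.004]
force: [0.7, 0.7, 0.5]
width: 0.2
gripper_force: 0.0
```

Call:
carry_out --deltas '[0,0,0,0.005,0,0,1,0,0,0,0.005,0,0,1,0,0,0,0.005,0,0,1,0,0,0,0.005,0,0,1,0,0,0,0.005,0,0,1,0,0,0,0.005,0,0,1,0,0,0,0,0,0,1]'

```text
clock: 5.45
eef_pos: [541.2, -62.1, 254.3]
tool_rot: [3.142, -0.0, -3.004]
force: [0.6, -0.1, -0.5]
width: -0.1
gripper_force: 0.0
```

Call:
carry_out --deltas '[0,0,0,0.005,0,0,1,0,0,0,0.005,0,0,1,0,0,0,0.005,0,0,1,0,0,0,0.005,0.002,0,1,0,0,0,0,0.005,0,1,0,0,0,0,0.005,0,1,0,0,0,0,0.005,0,1,0,0,0,0,0.005,0,1,0,0,0,0,0.005,0,1,0,0,0,0,0,0,1]'

```text
clock: 6.7
eef_pos: [518.2, -37.4, 254.3]
tool_rot: [3.141, 0.0, -3.003]
force: [-0.3, 0.4, 0.2]
width: 0.1
gripper_force: 0.0
```

```bash
python3 - <<'E'
from h import *
s=ctrl.read_state();print(s["eef_pos"],s["force"])
b=ctrl.get_image("scene")[140:260,205:325,::-1]
cv2.imwrite("pics/e2.png",cv2.resize(b,None,fx=5,fy=5,interpolation=2))
E
```

```text
[518.22688018 -37.36163109 254.28925888] [-0.26501651  0.35273498  0.17589812]
```

View pics/e2.png

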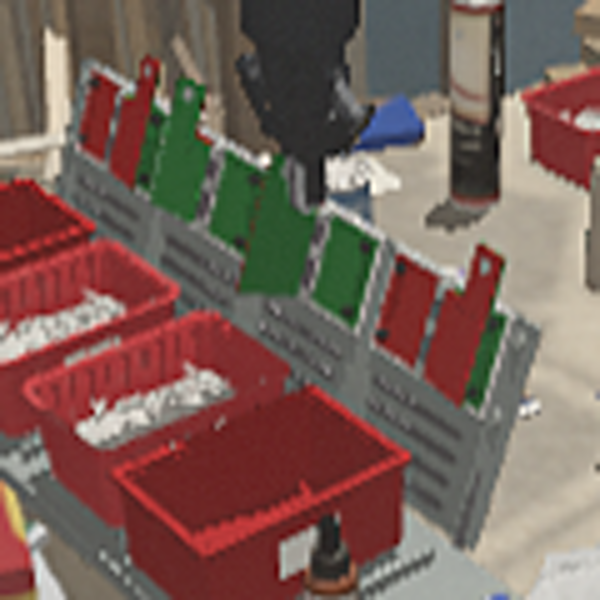

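The third leaf now sticks out towards the robot with its green face visible at crop (280,240). The finger is on its right at (310,185). I'll keep sweeping left.

Call:
carry_out --deltas '[0,0,0,0,0.005,0,1,0,0,0,0,0.005,0,1,0,0,0,0,0.005,0,1,0,0,0,0,0.005,0,1,0,0,0,0,0.005,0,1,0,0,0,0,0.005,0,1,0,0,0,0,0,0,1,0,0,0,0,0,0,1,0,0,0,0,0,0,1,0,0,0,0,0,0,1]'

```text
clock: 8.0
eef_pos: [514.1, -8.5, 254.3]
tool_rot: [-3.142, 0.0, -3.004]
force: [0.2, 0.0, 0.7]
width: -0.3
gripper_force: 0.0
```

Call:
carry_out --deltas '[0,0,0,0.005,-0.006,0,1,0,0,0,0.005,-0.006,0,1,0,0,0,0.005,0,-0.02,1,0,0,0,0,0,-0.03,1,0,0,0,0,0,-0.03,1,0,0,0,0,0,-0.03,1,0,0,0,0,0,0,1,0,0,0,0,0,0,1,0,0,0,0,0,0,1,0,0,0,0,0,0,1,0,0,0,0,0,0,1,0,0,0,0,0,0,1]'

```text
clock: 9.5
eef_pos: [500.8, -22.2, 364.1]
tool_rot: [3.142, -0.0, -3.003]
force: [0.9, 0.0, 0.2]
width: -0.1
gripper_force: 0.0
```

```bash
python3 - <<'E'
from h import *
s=ctrl.read_state();print(s["eef_pos"],s["force"])
for i in range(10): b=ctrl.get_image("scene")
b=b[140:260,205:325,::-1]
cv2.imwrite("pics/e3.png",cv2.resize(b,None,fx=5,fy=5,interpolation=2))
E
```

```text
[500.84824488 -22.19794191 364.11177114] [0.94203859 0.04104194 0.22046118]
```

View pics/e3.png

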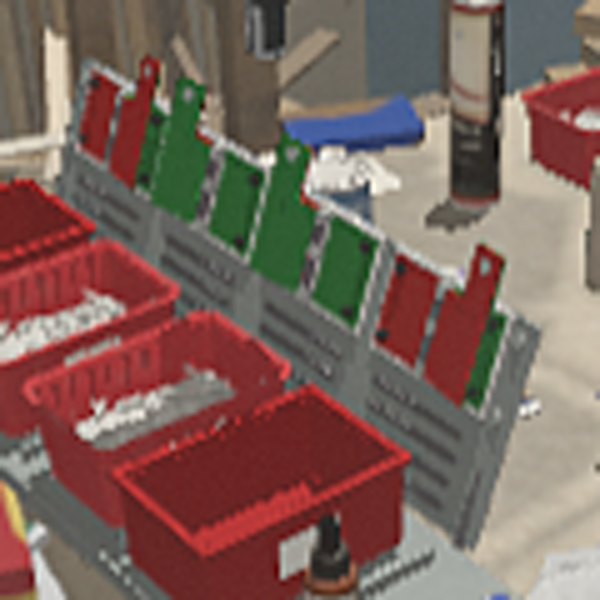

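The third leaf now lies green on the left at crop (285,230), in the same pose as the second tag. The fingers are clear above it at (265,30). I'll let it settle, check that nothing is moving, and hand in.

Call:
carry_out --deltas '[0,0,0,0,0,0,1,0,0,0,0,0,0,1,0,0,0,0,0,0,1,0,0,0,0,0,0,1,0,0,0,0,0,0,1,0,0,0,0,0,0,1,0,0,0,0,0,0,1,0,0,0,0,0,0,1,0,0,0,0,0,0,1,0,0,0,0,0,0,1,0,0,0,0,0,0,1,0,0,0,0,0,0,1]'

```text
clock: 11.5
eef_pos: [500.9, -22.2, 364.3]
tool_rot: [3.142, -0.0, -3.004]
force: [0.4, 0.8, 0.1]
width: -0.2
gripper_force: 0.0
```

```bash
python3 - <<'E'
from h import *
b=ctrl.get_image("scene")[140:260,205:325,::-1]
b=cv2.resize(b,None,fx=5,fy=5,interpolation=2).astype(int);a=cv2.imread("pics/e3.png").astype(int)
d=abs(a-b)[130:300,240:330].max();print(d)
if d<40: print(ctrl.finish_job())
E
```

```text
6
the job is handed in; nothing more can be done
None
```

I turned the one wrong tag, the third from the left, from red to green; it lay home and still in the last pictures, I left the other three tags as they were, and the job is handed in (no verdict was returned).

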